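Zero the counter scale and weigh a soap

TASK

Weigh the blue soap bar. First zero the empty counter scale: with one fingertip roll the knurled thumbwheel in its top deck until the red zero mark of the dial stands under the black pointer, pressing only lightly, since the scale stands on soft feet and must not be forced. Then take the finger off, lay the blue soap gently flat on the middle of the metal pan and let go; leave the other soaps and the two snow globes where they stand.

Things in the scene. Friction and masses are not known exactly. Their poses are not given: they have to be found in the camera images.
- counter_scale: foot plate of a dark green mechanical counter scale, fixed to the table; the scale is 221 (x) x 216 (y) x about 106 mm high, origin on the table; its own -x side (sloping dial) is the front. Its flat top deck, about 86 mm above the table, carries the pan and, 104 mm to the right (-y) of the origin, the thumbwheel. No part of it may be pressed by the robot with more than 14 N
- wheel_slot (a point): nominal middle of the slot in the scale's flat top deck, 86 mm above the table, from which the thumbwheel's edge stands out 5.5 mm; axes as counter_scale. Its levelling feet are screwed in or out, so deck, wheel, dial and pan really stand up to 4 mm higher or lower than nominal; this reading does not show it. Deck level 20 mm or more all round; the pan's edge is 31 mm to its left (+y)
- zero_wheel (a joint): angle of the grey knurled thumbwheel, rad, 0 at true zero, grows as its top is stroked to the scale's back (+x). Radius 16 mm, 12 mm wide, axle along the scale's y. Pressed from above the whole scale sinks on its soft feet about 1 mm per 10 N. No clicks, no return; the rim takes about 3 N to turn, so a finger pressed on with less than about 5 N slips
- dial (a joint): angle of the turning dial, rad: 0 when its red zero mark is uppermost, under the pointer of the empty scale; positive is clockwise seen from the front (mark right of the pointer). One division is 0.157 rad. The thumbwheel turns it by 0.2 rad per rad: stroking the wheel's top to the scale's front (-x) lowers it, 0.0125 rad per mm of stroke without slip. Starts positive. Load does not turn the dial
- pointer_tip (a point): tip of the black pointer, 36 mm from the dial's centre; it points up the sloping dial while the pan is empty and turns clockwise under load, about 1 rad for 100 g
- zero_mark (a point): point of the red zero mark, 36 mm from the dial's centre, on a white dial of 96 mm diameter with a black tick every 9 degrees
- pan_center (a point): centre of the pan's upper surface where it really is, 99 to 107 mm above the table when empty; axes as counter_scale. Flat grey metal tray 126 (x) x 146 (y) mm outside, with a rim 3 mm thick that rises 3 mm above this surface; it sinks about 4 mm under the soap (240 N/m)
- soap_blue_center (a point): light blue soap bar with rounded edges, 60 (own x) x 85 (own y) x 28 mm high, about 100 g; this is its centre, half-way up. Lies flat on the table, gripped across its 60 mm
- soap_pink_center (a point): pink soap bar of the same size, centre; stays where it is
- soap_tan_center (a point): tan soap bar of the same size, centre; stays where it is
- soap_blue: the same blue soap, origin at the centre of its underside
- santa_globe: red snow globe, 60 mm wide, 73 mm high, origin under its centre; stays where it is
- santa_globe_b: second such snow globe; stays where it is

How it is judged:
By the outcome, as a careful person would: the job done as asked, in the order asked, and still so for the second after the job is handed in, with the robot touching nothing.
It also fails if it takes over 72 s, if anything falls off the work surface, if the arm or the gripper's body presses on something with over 40 N, if the wrist force passes 120 N, or if a joint passes its speed limit or range.

ROBOT

A 6-joint arm with a two-finger parallel gripper is mounted at the origin on a cart in front of the work surface, level with it; the furniture and walls round the work are solid. World frame = base frame: x ahead of the robot, y to its left, z up, the work surface at z = 0. Lengths are in m, angles in degrees, forces in N, time in s.
With the tool pointing down it reaches from about 0.35 to 0.875 m from the base axis. Payload 4.2 kg.
Tool frame: the origin (TCP) lies at the very end of the fingers, on their centre line; the grasp point (between the pads) lies 19 mm behind it; z points along the fingers, y is the line along which they close (so a half turn about z gives the same grasp; the last joint's range is limited). The gripper opens to 87 mm and grips with 3 to 60 N. Pads are 19 mm wide; open, the fingers measure 117 mm over their backs; the gripper's body (75 mm by 190 mm) begins 51 mm behind the grasp point.
Start: joints at [14.817, 22.042, 0.453, 0, -68.411, -14.817], TCP at [0.625, 0, 0.223] pointing down, gripper open.
Joint ranges: [-179.83, 179.83], [-69.29, 118.12], [-61.27, 80.66], [-181.25, 117.63], [-171.15, -9.14], [-177.46, 177.46]. Speed limits (degrees/s): [159.86, 159.86, 180, 180, 180, 180].

INTERFACE

Orientations are given as a 3x3 rotation matrix whose columns are the frame's x, y, z axes.
In Python, from station import sense, optics, r gives the robot as it stands. The module is installed in compiled form; this text tells all that it offers.
- The arm moves only by the shell command python3 -m pendant 'ROWS' [OPENING]. ROWS is JSON, a list that holds one entry, the list of rows, each a list of 4 numbers: the shift along the tool's x, y, z normalised to -1 to 1, where 1 is 100 mm, then the turn about the tool's z normalised to -1 to 1, where 1 is 2 rad. A call has 1 to 8 rows; each row is the pose to reach, as a shift and turn from the pose commanded when the call began, along the tool's axes at that moment; what a row does not reach only later rows make up. A row lasts 1/10 s, in which the tool goes at most 50 mm and 8.59 degrees, less where a joint would pass 70% of its speed; a pose out of reach is approached as far as the arm can. A call with a number of a shift or a turn outside -1 to 1 is refused whole. A call with a gripper value outside its range is refused whole. OPENING is the closure, from 0 (fully open) to 1 (shut), set as the call begins (- or left out, the last holds). The fingers move at their own pace and stop on an object; the grip force is fixed at half the most. Time passes only in rows, so rows that repeat a pose let the fingers close. It gives the time, the measured TCP pose, the force, the opening and the grip force at its end, in the units of the state.
- sense(): the state, without advancing time (a new reading comes with each control period).
- optics.capture(name): name is "scene" or "side" or "wrist"; returns the picture (384x512x3 uint8, red, green, blue); there is no depth.
- optics.get_calibration(name): a dict with "camera_matrix" (3x3 intrinsics, pixels), "distortion" ([k1, k2, p1, p2, k3] as OpenCV has them; the pictures are not rectified), "camera_from_world" (4x4, takes a point from world to camera coordinates). Camera axes: x right, y down, z forward; pixel columns grow to the right and rows downward; lengths in m; the calibration is good to about 2 mm. A picture is of the moment at which its call begins: read the wrist's pose just before it. get_calibration takes no time and is no camera call; for the wrist camera it gives the pose at the moment of the call.
- r.finish_job(): hands the job in; it is judged then, once.
The state is a dict: "time_s": time; "joints": joint angles; "joint_velocities": joint speeds; "effort": joint torques, N m; "tcp_pos": TCP position; "ee_rot": TCP orientation; "wrist_force": force on the tool from outside, world axes, zero at the start; "moment": the same for the moment, N m; "gripper_width": opening from 0.0 (shut) to 1.0 (fully open); "gripper_force": force on a finger pad.
Only numpy, scipy, OpenCV 4.12 (cv2) and the standard library are available. Lean on these libraries where they do the work, as an engineer would, in place of code of your own. Each camera call takes 0.05 s, during which the arm holds its last target. There are 200 camera calls.

## Working session

There is one attempt and no reset: what is moved stays moved. The work goes in short steps, Python scripts to look and compute and a shell command to move; the robot and the scene stay as the last step left them, time stands still between calls to the robot, and variables do not carry over. Pictures are saved under pics/ and viewed, at most 10 in all, crops included, and the job is handed in when it is done.

```bash
mkdir -p pics; cat > h.py <<'E'
import numpy as np, cv2
from station import sense, optics, r
def cap(n,fn=None):
    c=optics.get_calibration(n); im=optics.capture(n)
    if fn: cv2.imwrite('pics/'+fn,im[:,:,::-1])
    return im,c
def ray(c,uv):
    K=np.array(c['camera_matrix'],float);D=np.array(c['distortion'],float);T=np.array(c['camera_from_world'])
    p=cv2.undistortPoints(np.array([[uv]],float),K,D)[0,0]
    R=T[:3,:3]; return -R.T@T[:3,3], R.T@np.array([p[0],p[1],1.])
def onz(c,uv,z):
    o,d=ray(c,uv); return o+d*(z-o[2])/d[2]
def tri(*cu):
    A=0;b=0
    for c,uv in cu:
        o,d=ray(c,uv); d=d/np.linalg.norm(d); P=np.eye(3)-np.outer(d,d); A=A+P;b=b+P@o
    x=np.linalg.solve(A,b); return x
def proj(c,X):
    T=np.array(c['camera_from_world']);
    return cv2.projectPoints(np.array([X],float),cv2.Rodrigues(T[:3,:3])[0],T[:3,3],np.array(c['camera_matrix'],float),np.array(c['distortion'],float))[0][0,0]
E
python3 - <<'E'
from h import *
ims=[cap(n)[0] for n in("scene","side","wrist")]
for n,i in zip(("scene","side","wrist"),ims): cv2.imwrite(f'pics/{n}0.png',i[:,:,::-1])
for n in("scene","side","wrist"):
    c=optics.get_calibration(n);T=np.array(c['camera_from_world']);print(n,(-T[:3,:3].T@T[:3,3]).round(3),T[2,:3].round(2))
m=np.zeros((768,1024,3),np.uint8);m[:384,:512]=ims[0];m[:384,512:]=ims[1];m[384:,:512]=ims[2]
cv2.imwrite('pics/all0.png',cv2.resize(m,(800,600),interpolation=cv2.INTER_AREA)[:,:,::-1])
s=sense();print(s['tcp_pos'],np.array(s['ee_rot']).round(3).tolist(),s['wrist_force'],s['time_s'])
E
```

```text
scene [-0.087 -1.085  0.682] [ 0.48  0.77 -0.43]
side [ 0.385 -0.951  1.034] [ 0.14  0.7  -0.7 ]
wrist [ 0.625 -0.082  0.383] [-0.    0.3  -0.95]
[6.24558731e-01 9.59746962e-06 2.21716384e-01] [[-0.0, -1.0, -0.002], [-1.0, 0.0, -0.0], [0.0, 0.002, -1.0]] [-0.09334119 -0.13980347 -0.38862827] 0.15
```

View pics/all0.png

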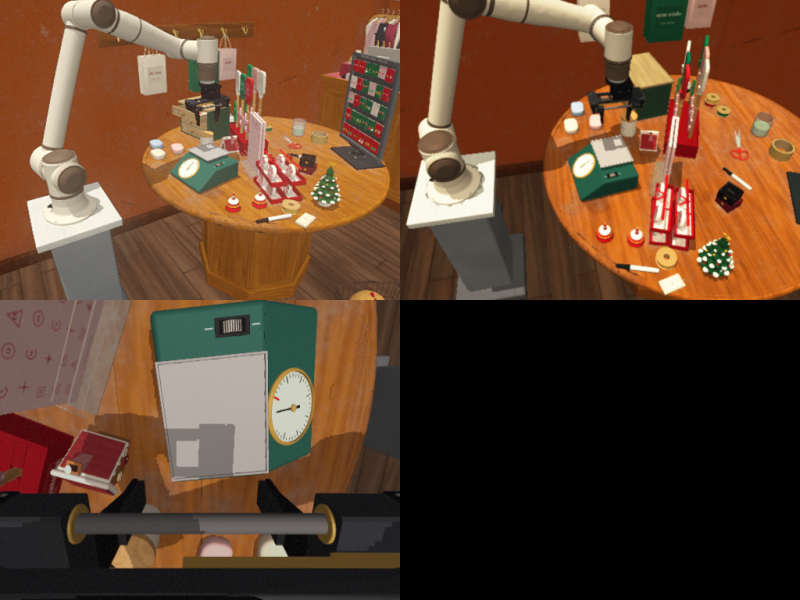

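The montage shows three views. In the wrist view, image right is −x and image down is +y. The pan fills the middle, the wheel slot is at about (297,33) full-res, and the dial is at about (375,138) with its red mark right of the pointer. The soaps are behind the scale at +y. I'll crop in.

```bash
python3 - <<'E'
import cv2,numpy as np
w=cv2.imread('pics/wrist0.png');s=cv2.imread('pics/side0.png');c=cv2.imread('pics/scene0.png')
m=np.zeros((600,800,3),np.uint8)
a=cv2.resize(w[0:240,190:420],None,fx=2,fy=2,interpolation=cv2.INTER_CUBIC);m[:480,:460]=a
b=cv2.resize(s[110:185,200:280],None,fx=4,fy=4,interpolation=cv2.INTER_CUBIC);m[:300,470:790]=b
d=cv2.resize(c[165:215,180:260],None,fx=4,fy=4,interpolation=cv2.INTER_CUBIC);m[310:510,470:790]=d
cv2.imwrite('pics/crop1.png',m)
E
```

```text
(no output)
```

View pics/crop1.png

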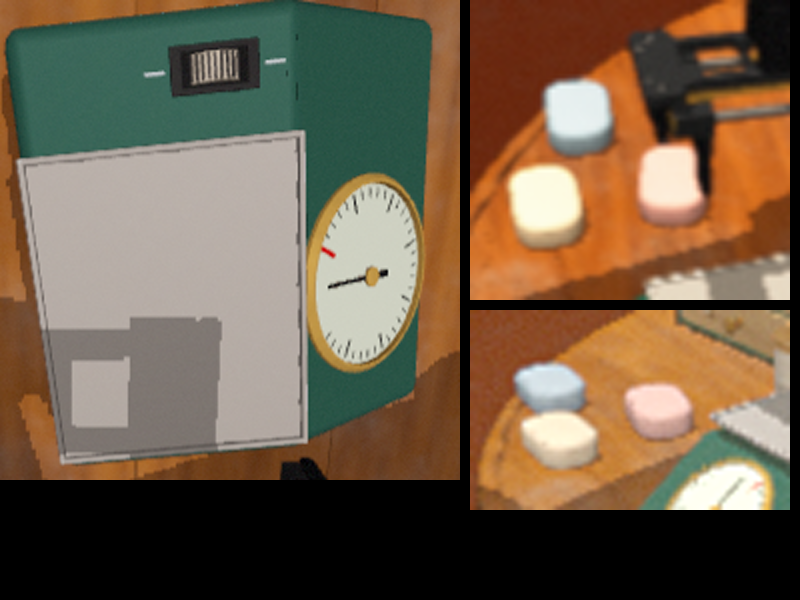

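```bash
python3 - <<'E'
from h import *
w=optics.get_calibration('wrist');s=optics.get_calibration('side');c=optics.get_calibration('scene')
P=np.array([onz(w,u,.106) for u in [(199,80),(342,66.5),(343.5,221),(221.5,231.5)]])
print(P.round(4)); print(P.mean(0),np.linalg.norm(np.diff(P,axis=0,append=P[:1]),axis=1))
for z in(.0875,.0915,.0955):print('wheel',onz(w,(297.5,33),z))
print('slot',[onz(w,u,.086).round(4).tolist() for u in [(274,22.5),(319.5,19),(320,44),(276,48.5)]])
f=lambda k,x,y:(200+(x-470)/4,110+y/4)
for n,u in dict(blue=(578,102),tan=(545,192),pink=(670,172)).items():print(n,onz(s,f(0,*u),.028))
for u in [(548,368),(582,378),(535,432+2)]:pass
for n,u in dict(blue=(550,378),tan=(560,432),pink=(659,402)).items():print(n,onz(c,(180+(u[0]-470)/4,165+(u[1]-310)/4),.028))
E
```

```text
[[ 0.6756 -0.1006  0.106 ]
 [ 0.5517 -0.1114  0.106 ]
 [ 0.538   0.0322  0.106 ]
 [ 0.6614  0.0436  0.106 ]]
[ 0.60667443 -0.03404351  0.106     ] [0.12434413 0.14425323 0.12393326 0.14493302]
wheel [ 0.58884112 -0.14084563  0.0875    ]
wheel [ 0.58933154 -0.14005498  0.0915    ]
wheel [ 0.58982196 -0.13926434  0.0955    ]
slot [[0.6098, -0.1495, 0.086], [0.5696, -0.1522, 0.086], [0.5679, -0.1322, 0.086], [0.6077, -0.1286, 0.086]]
blue [0.53128793 0.36173327 0.028     ]
tan [0.48492863 0.23967658 0.028     ]
pink [0.59692933 0.2468124  0.028     ]
blue [0.52715024 0.35397242 0.028     ]
tan [0.47809286 0.22477523 0.028     ]
pink [0.59327466 0.23472856 0.028     ]
```

The measured sizes (124×145 for the 126×146 pan) and the wheel 104 mm from the pan's middle agree with the task, at a yaw of about 5.3°. The pan seems a bit low. Moving above the wheel with the gripper closed.

```bash
python3 -m pendant '[[[0.4,0.18,0,0],[0.8,0.36,0,0],[1,0.36,0,0],[1,0.36,0,0]]]' 1; python3 -m pendant '[[[0.2,0,0.3,-0.046],[0.4,0,0.6,-0.046],[0.4,0,0.8,-0.046],[0.4,0,0.8,-0.046],[0.4,0,0.8,-0.046]]]'
python3 - <<'E'
from h import *
im,c=cap('wrist','w1.png');s=sense();print(s['tcp_pos'],np.array(s['ee_rot']).round(3).tolist(),s['wrist_force'],s['gripper_width'])
im2,_=cap('side','s1.png')
m=np.zeros((600,800,3),np.uint8);m[:384,:512]=im
m[384:600,:400]=cv2.resize(im2[140:248,200:400],None,fx=2,fy=2)
cv2.imwrite('pics/v2.png',m[:,:,::-1])
E
```

```text
time_s: 0.55
tcp_pos: [0.5882, -0.1022, 0.2224]
ee_rot: [[-0.003, -1.0, -0.001], [-1.0, 0.003, -0.0], [0.0, 0.001, -1.0]]
wrist_force: [0.2, 0.7, -0.7]
gripper_width: 0.721
gripper_force: 0.0
time_s: 1.05
tcp_pos: [0.5896, -0.1395, 0.1428]
ee_rot: [[0.093, -0.996, -0.0], [-0.996, -0.093, -0.0], [0.0, 0.0, -1.0]]
wrist_force: [0.3, -0.8, 1.2]
gripper_width: 0.262
gripper_force: 0.0
[ 0.59010985 -0.13937184  0.1436935 ] [[0.093, -0.996, 0.002], [-0.996, -0.093, -0.0], [0.001, -0.002, -1.0]] [-0.50510729 -0.16642869 -0.51677244] 0.21885456392269426
```

View pics/v2.png

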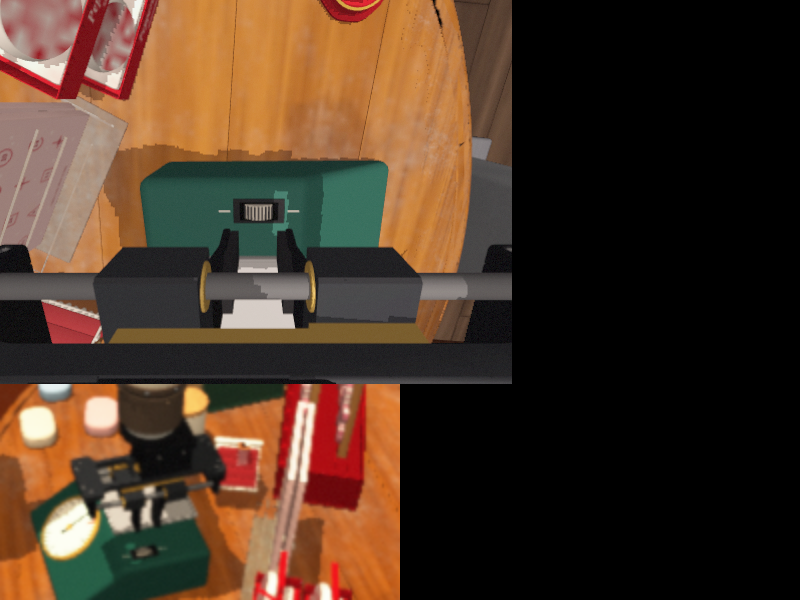

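The wrist view shows the wheel at (258,212), on the finger centre line, with the fingers still closing. Triangulating with the first view.

```bash
python3 - <<'E'
from h import *
w=optics.get_calibration('wrist')
T=np.array(w['camera_from_world']);print((-T[:3,:3].T@T[:3,3]))
for z in(.0875,.0915,.0955):print('wheel',onz(w,(258.5,212),z))
s=sense();p=np.array(s['tcp_pos']);R=np.array(s['ee_rot'])
# earlier ray: camera (0.625,-.082,.383) through (.58884,-.14085,.0875),(.58982,-.13926,.0955)
o1=np.array([.58884,-.14085,.0875]);d1=np.array([.58982,-.13926,.0955])-o1;d1/=np.linalg.norm(d1)
o2,d2=ray(w,(258.5,212));d2/=np.linalg.norm(d2)
P1=np.eye(3)-np.outer(d1,d1);P2=np.eye(3)-np.outer(d2,d2)
X=np.linalg.solve(P1+P2,P1@o1+P2@o2);print(X,P1@(X-o1),'tool',R.T@(X-p))
E
```

```text
[ 0.59774459 -0.22146467  0.3052685 ]
wheel [ 0.58997432 -0.13943943  0.0875    ]
wheel [ 0.59011704 -0.14094608  0.0915    ]
wheel [ 0.59025977 -0.14245273  0.0955    ]
[ 0.58962238 -0.14037287  0.09019848] [ 4.46751670e-04 -6.74062201e-05 -4.13300933e-05] tool [0.00089737 0.00089134 0.05393731]
```

```bash
python3 -m pendant '[[[0.01,-0.06,0.2,0],[0.01,-0.06,0.35,0],[0.01,-0.06,0.4,0],[0.01,-0.06,0.4,0],[0.01,-0.06,0.4,0],[0.01,-0.06,0.4,0]]]' 1; python3 -m pendant '[[[0,0,0.02,0],[0,0,0.04,0],[0,0,0.06,0],[0,0,0.06,0]]]'
```

```text
time_s: 1.75
tcp_pos: [0.5958, -0.1404, 0.1039]
ee_rot: [[0.092, -0.996, 0.002], [-0.996, -0.092, -0.0], [0.0, -0.002, -1.0]]
wrist_force: [-0.5, -0.5, -0.3]
gripper_width: 0.003
gripper_force: 0.0
time_s: 2.15
tcp_pos: [0.5948, -0.1404, 0.0961]
ee_rot: [[0.092, -0.996, -0.001], [-0.996, -0.092, 0.0], [-0.0, 0.001, -1.0]]
wrist_force: [0.4, 0.2, -0.0]
gripper_width: 0.005
gripper_force: 0.0
```

```bash
for i in 1 2; do python3 -m pendant '[[[0,0,0.005,0],[0,0,0.005,0],[0,0,0.01,0],[0,0,0.01,0]]]' | egrep 'tcp|wrist'; done
```

```text
tcp_pos: [0.595, -0.1404, 0.0955]
wrist_force: [-0.1, 0.5, -0.2]
tcp_pos: [0.595, -0.1404, 0.0945]
wrist_force: [0.7, -0.1, 0.3]
```

```bash
python3 -m pendant '[[[0,0,0.005,0],[0,0,0.005,0]]]' | egrep 'tcp|wrist'; python3 -m pendant '[[[0,0,0.005,0],[0,0,0.005,0]]]' | egrep 'tcp|wrist'
```

```text
tcp_pos: [0.595, -0.1404, 0.094]
wrist_force: [-0.0, -0.0, -0.0]
tcp_pos: [0.595, -0.1404, 0.0935]
wrist_force: [-1.4, 0.2, -0.2]
```

```bash
for i in 1 2 3; do python3 -m pendant '[[[0,0,0.005,0],[0,0,0.005,0]]]' | egrep 'tcp|wrist'; done
```

```text
tcp_pos: [0.5951, -0.1405, 0.0932]
wrist_force: [-0.1, 1.1, 1.9]
tcp_pos: [0.5951, -0.1405, 0.0929]
wrist_force: [-1.2, 0.7, 3.5]
tcp_pos: [0.5952, -0.1405, 0.0926]
wrist_force: [-1.2, -0.1, 4.0]
```

```bash
python3 -m pendant '[[[0,0,0.005,0],[0,0,0.01,0],[0,0,0.01,0]]]' | egrep 'tcp|wrist'; python3 -m pendant '[[[0,0.01,0,0],[0,0.02,0,0],[0,0.03,0,0],[0,0.04,0,0],[0,0.04,0,0]]]' | egrep 'tcp|wrist'
python3 - <<'E'
from h import *
s=cap('side','s2.png')[0];a=cap('scene','c2.png')[0];cv2.imwrite
b0=cv2.imread('pics/s1.png')[:,:,::-1];c0=cv2.imread('pics/scene0.png')[:,:,::-1]
g=lambda i,x,y:cv2.resize(i[y:y+60,x:x+80],None,fx=5,fy=5,interpolation=cv2.INTER_CUBIC)
m=np.vstack([np.hstack([g(b0,200,180),g(s,200,180)]),np.hstack([g(c0,225,190),g(a,225,190)])])
cv2.imwrite('pics/v3.png',m[:,:,::-1])
E
```

```text
tcp_pos: [0.5953, -0.1406, 0.0921]
wrist_force: [-1.8, 0.3, 7.2]
tcp_pos: [0.5936, -0.1407, 0.0925]
wrist_force: [3.3, 0.6, 5.9]
```

View pics/v3.png

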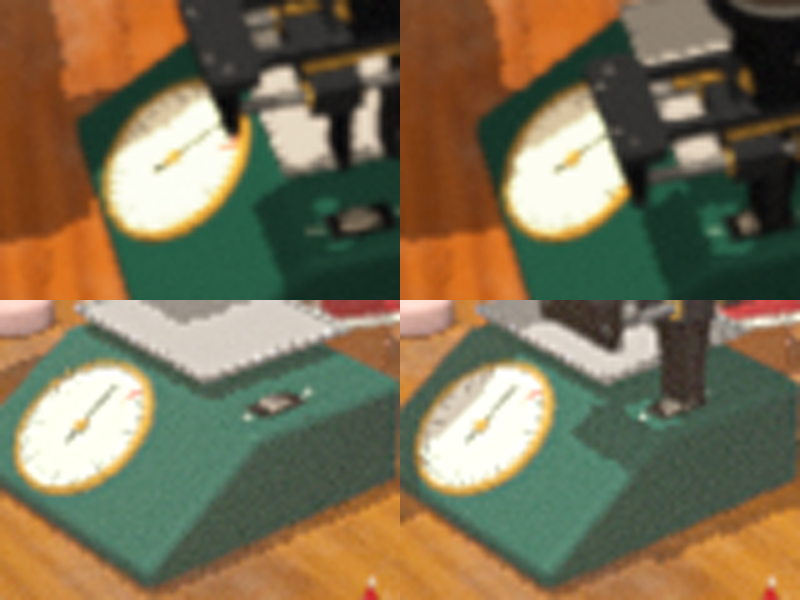

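Lower row, scene camera: the dial is fully visible, with its hub near (241,214), the pointer tip near (248,207) and the red mark near (251,208). I'll work out the dial angle from this view, using the dial plane.

```bash
cat > dial.py <<'E'
from h import *
yaw=np.radians(5.3);Y=np.array([-np.sin(yaw),np.cos(yaw),0]);Xs=np.array([np.cos(yaw),np.sin(yaw),0])
def redpx(im,box):
    x0,y0,x1,y1=box;p=im[y0:y1,x0:x1].astype(float);e=np.clip(p[...,0]-(p[...,1]+p[...,2])/2-25,0,None)
    # keep only red on dial
    v,u=np.mgrid[y0:y1,x0:x1];return (e*u).sum()/e.sum(),(e*v).sum()/e.sum(),e.sum()
def angle(c,uv,C,slope):
    S=Xs*np.cos(slope)+np.array([0,0,1])*np.sin(slope);n=np.cross(S,Y)
    o,d=ray(c,uv);q=o+d*(n@(C-o))/(n@d)-C
    return np.arctan2(-q@Y,q@S),np.linalg.norm(q)*1e3
E
python3 - <<'E'
from dial import *
c=optics.get_calibration('scene')
# wrist camera calibration at start pose, rebuilt from the present one
w=optics.get_calibration('wrist');s=sense()
def H(R,p):
    M=np.eye(4);M[:3,:3]=R;M[:3,3]=p;return M
T=np.array(w['camera_from_world'])@H(s['ee_rot'],s['tcp_pos'])@np.linalg.inv(H([[0,-1,-.002],[-1,0,0],[0,.002,-1]],[.62456,0,.22172]))
w0=dict(w);w0['camera_from_world']=T
wc=lambda x,y:(190+x/2,y/2)
im=cv2.imread('pics/scene0.png')[:,:,::-1]
sc=lambda x,y:(225+x/5,190+(y-300)/5)
C=tri((w0,wc(373,276)),(c,sc(81,426)));t=tri((w0,wc(329,287)),(c,sc(116,387)))
print('C',C,'tip',t,np.linalg.norm(t-C),'slope',np.degrees(np.arctan2((t-C)[2],(t-C)@Xs)), 'pointer y',(t-C)@Y)
for sl in (25,30,35,40):
    k=np.radians(sl)
    print(sl,'wrist mark',angle(w0,wc(327,252),C,k),'ptr',angle(w0,wc(329,287),C,k),'scene ptr',angle(c,sc(116,387),C,k),'mark',angle(c,sc(134,396),C,k))
E
```

```text
C [ 0.49547907 -0.04537967  0.05553617] tip [ 0.52539666 -0.04212888  0.07526705] 0.035985241668475984 slope 33.25405022585783 pointer y 0.0004733827676609522
25 wrist mark (np.float64(0.46869518391666753), np.float64(34.91914498835858)) ptr (np.float64(-0.08498531084164207), np.float64(29.801682721272268)) scene ptr (np.float64(-0.12569404342906065), np.float64(38.505676788812465)) mark (np.float64(0.35159523911954094), np.float64(41.79040422123865))
30 wrist mark (np.float64(0.4444409771468422), np.float64(37.626152649479884)) ptr (np.float64(-0.05957335223231305), np.float64(32.455589081700076)) scene ptr (np.float64(-0.030174379540878028), np.float64(36.90277045156167)) mark (np.float64(0.44645037464051107), np.float64(41.99460877612824))
35 wrist mark (np.float64(0.41658654554374064), np.float64(41.18604007068364)) ptr (np.float64(-0.0336307377528792), np.float64(35.96495618037328)) scene ptr (np.float64(0.0661262814946982), np.float64(36.00064732184365)) mark (np.float64(0.5307231639944777), np.float64(42.7681860055405))
40 wrist mark (np.float64(0.38513945753981016), np.float64(45.9900983495061)) ptr (np.float64(-0.007386736655452204), np.float64(40.712203040950214)) scene ptr (np.float64(0.16072673702302465), np.float64(35.729149177692605)) mark (np.float64(0.6044072715681795), np.float64(44.00726611238603))
```

The dial geometry checks out: tip at 36.0 mm from the centre, slope about 33°. The mark is about 0.46 rad off the pointer, which is about 37 mm of stroke. Continuing the stroke.

```bash
cat > meas.py <<'E'
from dial import *
im,c=cap('scene');C=np.array([.4955,-.0454,.0555]);k=np.radians(33)
u,v,e=redpx(im,(240,198,258,216));a=angle(c,(u,v),C,k);print('red',round(u,2),round(v,2),round(e),'angle',a)
E
python3 - <<'E'
from dial import *
im=cv2.imread('pics/scene0.png')[:,:,::-1];c=optics.get_calibration('scene');u,v,e=redpx(im,(240,198,258,216));print(u,v,e,angle(c,(u,v),np.array([.4955,-.0454,.0555]),np.radians(33)))
E
python3 meas.py
for i in 1 2; do python3 -m pendant '[[[0,0.01,0,0],[0,0.02,0,0],[0,0.03,0,0],[0,0.04,0,0],[0,0.04,0,0]]]' | egrep 'tcp|wrist'; done; python3 meas.py
```

```text
250.82672024108487 209.29030637870417 1991.0 (np.float64(0.44826675976531594), np.float64(39.12192638328638))
red 250.54 209.04 2128 angle (np.float64(0.40115540247244175), np.float64(38.58008619641728))
tcp_pos: [0.5894, -0.1411, 0.0925]
wrist_force: [2.3, 0.7, 6.9]
tcp_pos: [0.5854, -0.1415, 0.0925]
wrist_force: [2.8, 0.1, 7.0]
red 250.49 208.98 2108 angle (np.float64(0.3912766801443419), np.float64(38.49738197959379))
```

Only about 0.01 rad for the last 8 mm, so the finger is mostly slipping. Pressing a little more.

```bash
python3 -m pendant '[[[0,0,0.005,0],[0,0,0.008,0],[0,0,0.008,0]]]' | egrep 'tcp|wrist';  python3 -m pendant '[[[0,0.01,0,0],[0,0.02,0,0],[0,0.03,0,0],[0,0.04,0,0],[0,0.04,0,0]]]' | egrep 'tcp|wrist'; python3 meas.py
```

```text
tcp_pos: [0.5855, -0.1416, 0.0921]
wrist_force: [2.5, 1.1, 8.5]
tcp_pos: [0.581, -0.142, 0.0918]
wrist_force: [1.5, 0.3, 7.3]
red 250.54 209.05 2118 angle (np.float64(0.40236565280227754), np.float64(38.541172559735564))
```

```bash
python3 - <<'E'
from h import *
w=cap('wrist','w3.png')[0];a=cap('scene','c3.png')[0];s=cap('side','s3.png')[0]
g=lambda i,x,y,W,H,f:cv2.resize(i[y:y+H,x:x+W],(W*f,H*f),interpolation=cv2.INTER_CUBIC)
m=np.zeros((600,800,3),np.uint8);m[:300,:400]=g(w,206,130,100,75,4);m[:300,400:]=g(a,255,180,80,60,5)
m[300:,:400]=g(s,240,190,80,60,5);m[300:,400:]=g(a,225,190,80,60,5)
cv2.imwrite('pics/v4.png',m[:,:,::-1])
E
```

```text
(no output)
```

View pics/v4.png

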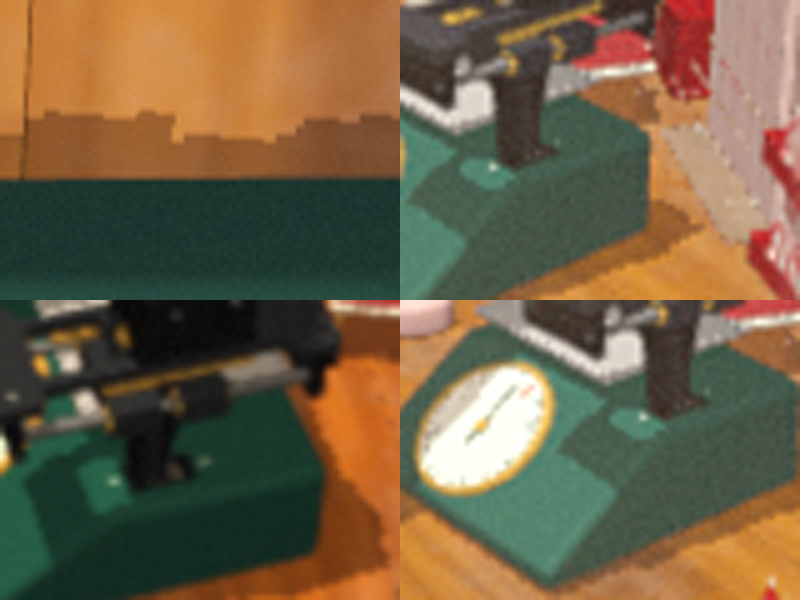

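The dial did turn: the mark moved from about (251.8,209.2) to (250.3,208.3). My centroid was contaminated by the gold rim, so I'm fixing it.

```bash
python3 - <<'E'
import cv2
for f in('scene0','c2','c3'):
    p=cv2.imread(f'pics/{f}.png')[200:214,242:258,::-1].astype(int);print(f);print(p[...,0]-p[...,1]) if f!='c2' else 0
E
sed -i 's/e=np.clip.*$/e=np.clip(np.minimum(p[...,0]-p[...,1],4*(p[...,0]-150))-12,0,None)*((p[...,2]-p[...,1])>-12)/' dial.py
python3 - <<'E'
from dial import *
c=optics.get_calibration('scene')
for f in('scene0','c2','c3'):
    u,v,e=redpx(cv2.imread(f'pics/{f}.png')[:,:,::-1],(240,198,258,216));print(f,u,v,e,angle(c,(u,v),np.array([.4955,-.0454,.0555]),np.radians(33)))
E
```

```text
scene0
[[-43 -43 -49 -43 -48 -47 -47 -32 -25 -23 -13  -9   1   9   8   9]
 [-40 -40 -29 -23 -23 -24 -36 -38 -42 -31 -26 -20 -17  -8   1   8]
 [ -5   3  13  13  14  17   5   7  -4 -24 -29 -27 -20 -21 -18 -14]
 [ 37  26  12   8   8  10  14  33  34  20  -9 -36 -34 -24 -21 -18]
 [  8  -2   0   0   0   0   0   2  13  37  33  -1 -39 -47 -35 -26]
 [  0   0   0   0   0   0   0   0   0   7  35  33  -1 -39 -46 -46]
 [  0   0   0   0   0  -3  -2   0   0   0  10  38  29 -17 -47 -46]
 [  0   0   0   0  -3  -4  -4   0   0   0   0  30  37   1 -48 -46]
 [  0   0   0  -3  -2  -4   0   0   0  49  58  37  44  18 -42 -50]
 [  0   0  -2   0   0  -4   0   0  30  44   8  15  41  30 -29 -46]
 [  0   0  -2   0  -4   0   0   8   0   0  -6  15  38  27 -25 -47]
 [  0  -2   1  -4   0   0   0   0   0   0  -6  16  43  27 -26 -47]
 [ -5  -3  -4   0   0   0   0   0   0   0  -2  20  44  19 -35 -47]
 [ 10  -5   0   0   0   0   0   0   0   0  -3  32  48  19 -39 -53]]
c2
c3
[[-21 -21 -20 -21 -21 -24 -29 -29 -26 -21 -14 -11   1   8   5   9]
 [-23 -21 -18 -18 -14 -19 -33 -45 -32 -31 -24 -21 -18 -14  -3   6]
 [ -9   5  11 
[... 396 characters left out ...]
0   0   0  -2  -3   0  40  45   0   0  20  46  19 -39 -51]
 [  0   0   0  -2   1  -1   0  22   0  -6  -3  17  44  28 -29 -54]
 [  0   0  -3  -4   0   0   0   0   0   0  -6  22  45  29 -23 -51]
 [  0  -3  -3  -1   0   0   0   0   0   0  -8  18  43  30 -22 -50]
 [  0  -3  -1   0   0   0   0   0   0   0   0  18  43  31 -34 -52]
 [  8  -4   0   0   0   0   0   0   0   0  -2  28  45  18 -44 -53]]
scene0 nan nan 0.0 (np.float64(nan), np.float64(nan))
c2 nan nan 0.0 (np.float64(nan), np.float64(nan))
c3 nan nan 0.0 (np.float64(nan), np.float64(nan))dial.py:6: RuntimeWarning: invalid value encountered in scalar divide
  v,u=np.mgrid[y0:y1,x0:x1];return (e*u).sum()/e.sum(),(e*v).sum()/e.sum(),e.sum()
```

```bash
cat > dial.py <<'E'
from h import *
yaw=np.radians(5.3);Y=np.array([-np.sin(yaw),np.cos(yaw),0]);Xs=np.array([np.cos(yaw),np.sin(yaw),0])
C0=np.array([.4955,-.0454,.0555]);S=Xs*np.cos(np.radians(33))+np.array([0,0,1])*np.sin(np.radians(33));n=np.cross(S,Y)
def pol(c,uv,C=C0):
    o,d=ray(c,uv);q=o+d*(n@(C-o))/(n@d)-C
    return np.arctan2(-q@Y,q@S),np.linalg.norm(q)*1e3
def mark(im,c):
    A=[]
    for v in range(195,235):
        for u in range(225,260):
            a,rr=pol(c,(u,v));p=im[v,u].astype(float)
            if 27<rr<41.5 and abs(a)<1 and p[0]-p[1]>12: A.append((u,v,p[0]-p[1]))
    A=np.array(A);w=A[:,2];u,v=(A[:,:2]*w[:,None]).sum(0)/w.sum();return len(A),round(u,2),round(v,2),pol(c,(u,v))
E
cat > meas.py <<'E'
from dial import *
im,c=cap('scene');print(mark(im,c))
E
python3 - <<'E'
from dial import *
c=optics.get_calibration('scene')
for f in('scene0','c2','c3'):print(f,mark(cv2.imread(f'pics/{f}.png')[:,:,::-1],c))
E
```

```text
scene0 (2, np.float64(250.59), np.float64(209.0), (np.float64(0.4008973959694912), np.float64(38.794395273319715)))
c2 (3, np.float64(248.92), np.float64(208.48), (np.float64(0.20832807885402466), np.float64(35.0816272667027)))
c3 (4, np.float64(249.52), np.float64(207.99), (np.float64(0.20928384061745584), np.float64(37.676326957950366)))
```

Mark now near 0.25–0.28 rad, so about 14 mm of stroke did work. Lift, return and stroke again.

```bash
python3 -m pendant '[[[0,0,-0.06,0],[0,-0.08,-0.06,0],[0,-0.16,-0.06,0],[0,-0.16,-0.06,0],[0,-0.16,-0.03,0],[0,-0.16,-0.02,0],[0,-0.16,-0.02,0]]]' | egrep 'tcp|wrist'
python3 -m pendant '[[[0,0,0.005,0],[0,0,0.01,0],[0,0,0.013,0],[0,0,0.013,0]]]' | egrep 'tcp|wrist'
python3 -m pendant '[[[0,0,0.003,0],[0,0,0.007,0],[0,0,0.007,0]]]' | egrep 'tcp|wrist'
```

```text
tcp_pos: [0.5953, -0.1404, 0.0927]
wrist_force: [-0.4, -0.4, 3.6]
tcp_pos: [0.5954, -0.1405, 0.0921]
wrist_force: [-1.6, -0.0, 7.4]
tcp_pos: [0.5954, -0.1406, 0.0918]
wrist_force: [-2.4, 0.5, 8.9]
```

```bash
for i in 1 2 3; do python3 -m pendant '[[[0,0.01,0,0],[0,0.02,0,0],[0,0.03,0,0],[0,0.04,0,0],[0,0.05,0,0],[0,0.05,0,0]]]' | egrep 'tcp|wrist';done;  python3 meas.py
```

```text
tcp_pos: [0.5933, -0.1407, 0.0924]
wrist_force: [3.9, 1.1, 5.8]
tcp_pos: [0.5882, -0.1412, 0.0924]
wrist_force: [2.5, 1.6, 6.4]
tcp_pos: [0.5829, -0.1418, 0.0922]
wrist_force: [2.7, 0.6, 6.1]
(3, np.float64(246.86), np.float64(207.29), (np.float64(-0.1290036340896194), np.float64(34.50431990648157)))
```

```bash
python3 -m pendant '[[[0,0,-0.3,0],[-0.1,0.1,-0.7,0],[-0.4,0.4,-0.7,0],[-0.8,0.7,-0.7,0],[-1,0.7,-0.7,0],[-1,0.7,-0.7,0]]]' | egrep 'tcp|wrist|time'; python3 -m pendant '[[[-0.3,0,0,0],[-0.35,0,0,0],[-0.35,0,0,0],[-0.35,0,0,0]]]' | egrep 'tcp|wrist'
python3 - <<'E'
from dial import *
im,c=cap('wrist','w5.png');p=proj(c,C0);print(p)
x,y=p.astype(int);f=im[max(0,y-75):y+75,max(0,x-100):x+100];cv2.imwrite('pics/v5.png',cv2.resize(f,None,fx=4,fy=4,interpolation=cv2.INTER_CUBIC)[:,:,::-1]);print(max(0,x-100),max(0,y-75),sense()['time_s'])
E
```

```text
time_s: 10.8
tcp_pos: [0.4998, -0.047, 0.1602]
wrist_force: [1.1, -1.2, 0.3]
tcp_pos: [0.498, -0.0145, 0.1599]
wrist_force: [0.0, -0.7, 0.5]
[263.64858475 161.81313073]
163 86 11.25
```

View pics/v5.png

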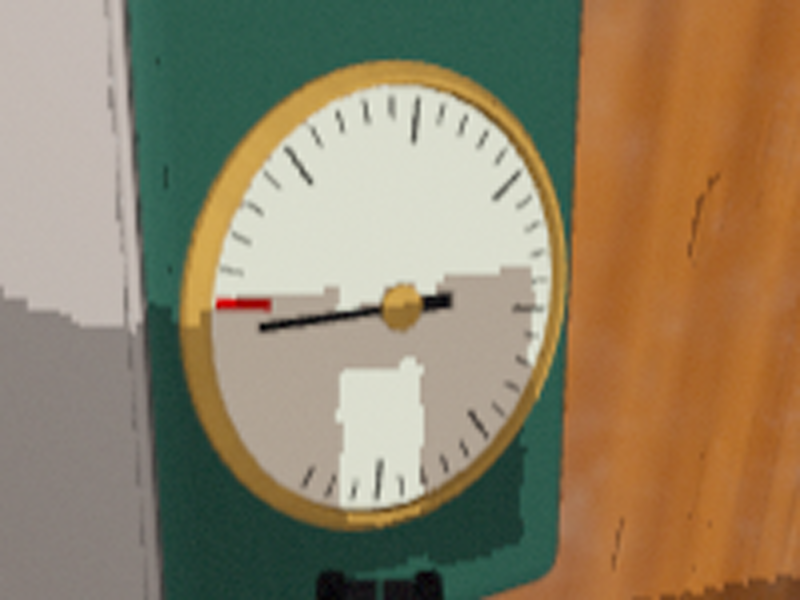

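The dial is clear here. The red mark's inner end is at about (270,305) in the crop, the pointer tip at (262,327) and the hub at (401,307), so the mark is still slightly right of the pointer.

```bash
python3 - <<'E'
from dial import *
c=optics.get_calibration('wrist');f=lambda x,y:(163+x/4,86+y/4)
o,d=ray(c,f(401,307));C=o+d*(n@(C0-o))/(n@d);print(C-C0)
for q in [(262,327),(270,305),(218,304),(243,304.5)]:print(pol(c,f(*q),C))
print(np.round(sense()['tcp_pos'],4))
E
```

```text
[0.00027518 0.00072257 0.00022128]
(np.float64(-0.010441348985772385), np.float64(35.51334551100447))
(np.float64(0.1225208047580942), np.float64(33.70223081258729))
(np.float64(0.1234325608479516), np.float64(45.822979578645565))
(np.float64(0.1229701330102916), np.float64(40.07765132918164))
[ 0.4981 -0.0146  0.1599]
```

About 0.13 rad is left, roughly 10 mm. Going back for one more stroke.

```bash
python3 -m pendant '[[[0.35,0,0,0],[0.7,-0.2,0,0],[1,-0.6,0,0],[1,-0.85,0,0],[1,-0.85,0,0],[1,-0.85,0,0]]]' | egrep 'tcp|wrist|time'; python3 -m pendant '[[[0.2,0,0,0],[0.35,0,0.2,0],[0.35,0,0.5,0],[0.35,0,0.65,0],[0.35,0,0.65,0],[0.35,0,0.65,0]]]' | egrep 'tcp|wrist'
```

```text
time_s: 11.85
tcp_pos: [0.5913, -0.1065, 0.1592]
wrist_force: [-0.1, -1.0, -0.1]
tcp_pos: [0.5946, -0.1403, 0.096]
wrist_force: [0.3, -0.9, 0.3]
```

```bash
python3 -m pendant '[[[0,0,0.01,0],[0,0,0.02,0],[0,0,0.03,0],[0,0,0.04,0],[0,0,0.043,0],[0,0,0.043,0]]]' | egrep 'tcp|wrist'
```

```text
tcp_pos: [0.5954, -0.1404, 0.0923]
wrist_force: [-2.2, 0.2, 5.3]
```

```bash
python3 -m pendant '[[[0,0,0.004,0],[0,0,0.007,0],[0,0,0.007,0]]]' | egrep 'tcp|wrist'; python3 -m pendant '[[[0,0.01,0,0],[0,0.02,0,0],[0,0.03,0,0],[0,0.04,0,0],[0,0.05,0,0],[0,0.05,0,0]]]' | egrep 'tcp|wrist'; python3 -m pendant '[[[0,0.01,0,0],[0,0.02,0,0],[0,0.03,0,0],[0,0.04,0,0],[0,0.05,0,0],[0,0.06,0,0],[0,0.06,0,0]]]' | egrep 'tcp|wrist'
```

```text
tcp_pos: [0.5955, -0.1405, 0.092]
wrist_force: [-2.6, 0.3, 7.2]
tcp_pos: [0.5931, -0.1407, 0.0924]
wrist_force: [2.8, 2.0, 7.0]
tcp_pos: [0.5871, -0.1413, 0.0924]
wrist_force: [2.3, 2.2, 5.7]
```

```bash
python3 -m pendant '[[[0,0.01,0,0],[0,0.015,0,0],[0,0.015,0,0],[0,0.015,0,0]]]' | egrep 'tcp|wrist'; python3 -m pendant '[[[0,0,-0.3,0],[-0.1,0.1,-0.7,0],[-0.4,0.4,-0.7,0],[-0.8,0.7,-0.7,0],[-1,0.7,-0.7,0],[-1,0.7,-0.7,0]]]' | egrep 'wrist|time'; python3 -m pendant '[[[-0.3,0,0,0],[-0.35,0.02,0,0],[-0.35,0.02,0,0],[-0.35,0.02,0,0]]]' | egrep 'tcp|wrist'
python3 - <<'E'
from dial import *
im,c=cap('wrist','w6.png');p=proj(c,C0)
x,y=p.astype(int);print(x-100,y-75);cv2.imwrite('pics/v6.png',cv2.resize(im[y-75:y+75,x-100:x+100],None,fx=4,fy=4,interpolation=cv2.INTER_CUBIC)[:,:,::-1])
E
```

```text
tcp_pos: [0.5856, -0.1414, 0.0924]
wrist_force: [3.2, 1.1, 6.0]
time_s: 15.65
wrist_force: [1.1, -0.4, 0.2]
tcp_pos: [0.4985, -0.0144, 0.1599]
wrist_force: [0.2, 0.3, -0.2]
164 86
```

View pics/v6.png

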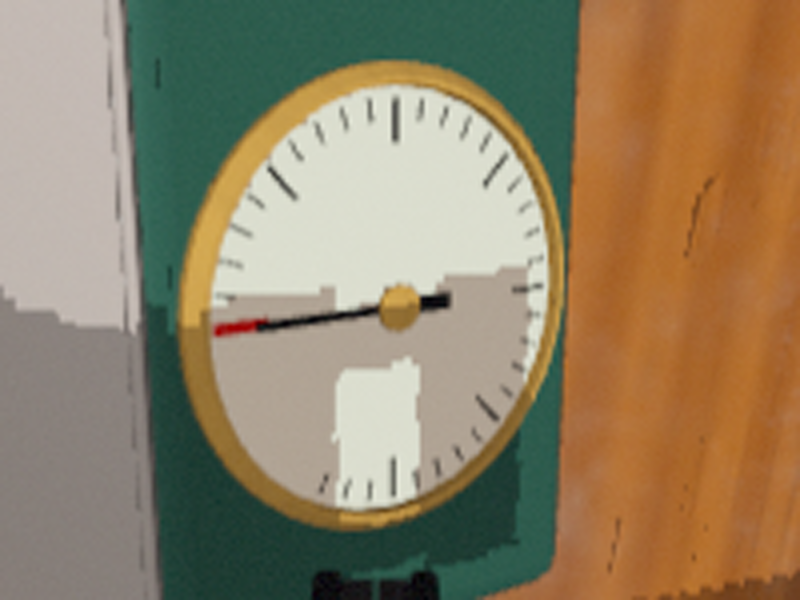

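```bash
python3 - <<'E'
from dial import *
c=optics.get_calibration('wrist');im=cv2.imread('pics/w6.png')[:,:,::-1].astype(float)
o,d=ray(c,(164+400/4,86+307/4));C=o+d*(n@(C0-o))/(n@d)
r_=[];b_=[]
for v in range(140,180):
    for u in range(205,262):
        a,rr=pol(c,(u,v),C);p=im[v,u]
        if abs(a)<.3 and 25<rr<46:
            if p[0]-p[1]>60 and p[2]<90: r_.append((u,v,p[0]-p[1]))
        if abs(a)<.3 and 10<rr<34 and p.max()<95: b_.append((u,v,120-p.mean()))
for A in(r_,b_):
    A=np.array(A);q=(A[:,:2]*A[:,2:]).sum(0)/A[:,2].sum();print(len(A),q,pol(c,q,C),pol(c,q,C0))
print(np.polyfit([x[0] for x in r_],[x[1] for x in r_],1,w=[x[2] for x in r_]),np.polyfit([x[0] for x in b_],[x[1] for x in b_],1))
E
```

```text
30 [223.42295552 167.33055954] (np.float64(0.01565434391759823), np.float64(41.04570009393782)) (np.float64(-0.0014552566805044339), np.float64(41.224205329045944))
48 [242.02916118 165.4914361 ] (np.float64(0.005713667542967511), np.float64(23.07319938527002)) (np.float64(-0.02453366763059928), np.float64(23.26331429482074))
[-1.63025794e-01  2.03758981e+02] [-1.43862712e-01  2.00344601e+02]
```

The red mark now lies in line with the pointer: the mark at crop (237,328) and the pointer line differ by about 0.01 rad, under a tenth of a division. The finger is off, so on to the soap.

```bash
python3 -m pendant '[[[-0.3,-0.1,-0.3,0],[-0.6,-0.2,-0.5,0],[-1,-0.2,-0.5,0],[-1,-0.2,-0.5,0]]]' 0 | egrep 'tcp|time'; python3 -m pendant '[[[-0.4,-0.1,0,0],[-0.8,-0.2,0,0],[-1,-0.2,0,0],[-1,-0.2,0,0]]]' | egrep 'tcp|time';python3 -m pendant '[[[-0.4,-0.1,0,0.046],[-0.8,-0.15,0,0.046],[-0.8,-0.15,0,0.046],[-0.8,-0.15,0,0.046]]]' | egrep 'tcp|time'
python3 - <<'E'
from h import *
im,c=cap('wrist','w7.png');cv2.imwrite('pics/v7.png',im[:,:,::-1])
h=cv2.cvtColor(im,cv2.COLOR_RGB2HSV);m=cv2.inRange(h,(90,15,90),(125,140,255))
m=cv2.morphologyEx(m,cv2.MORPH_OPEN,np.ones((3,3)))
k,l,st,ce=cv2.connectedComponentsWithStats(m)
for i in range(1,k):
    if st[i][4]>300:print(st[i],ce[i],onz(c,ce[i],.028))
E
```

```text
time_s: 16.5
tcp_pos: [0.51, 0.0901, 0.2108]
time_s: 16.9
tcp_pos: [0.5202, 0.19, 0.2095]
time_s: 17.3
tcp_pos: [0.5276, 0.269, 0.2095]
[ 233  210   46   63 2545] [255.64518664 240.86051081] [0.5300267  0.35538073 0.028     ]
```

View pics/v7.png

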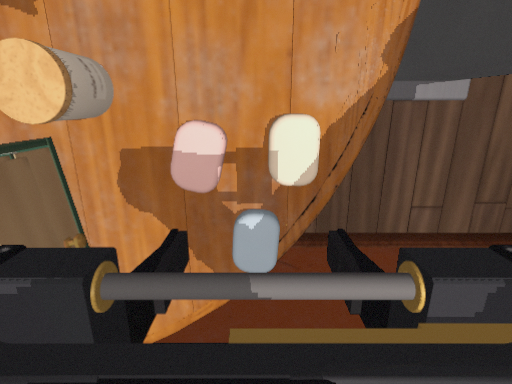

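The blue soap is at (233–279, 210–272), with its long side near world y. Pink and tan are clear of it, toward the image top.

```bash
python3 - <<'E'
from h import *
c=optics.get_calibration('wrist');im=cv2.imread('pics/w7.png')
h=cv2.cvtColor(im,cv2.COLOR_BGR2HSV);m=cv2.inRange(h,(90,15,90),(125,140,255));m=cv2.morphologyEx(m,cv2.MORPH_OPEN,np.ones((3,3)))
L=[];R=[]
for v in range(222,264,3):
    u=np.where(m[v,225:290])[0]+225
    L.append(onz(c,(u[0]-.5,v),.018));R.append(onz(c,(u[-1]+.5,v),.018))
L=np.array(L);R=np.array(R)
for A in(L,R):print(np.degrees(np.arctan(-np.polyfit(A[:,1],A[:,0],1)[0])),A[:,0].round(4))
print('width',(L-R)[:,0].mean(),'mid x',((L+R)/2)[:,0].mean())
print('front',onz(c,(256,209.5),.0),onz(c,(256,209.5),.014),'back',onz(c,(256,272),.014),onz(c,(256,272),.028))
print(cv2.minAreaRect(max(cv2.findContours(m,0,2)[0],key=cv2.contourArea)))
print(np.array(sense()['ee_rot']).round(3).tolist(),sense()['tcp_pos'])
E
```

```text
-3.597890013027699 [0.5573 0.5574 0.5588 0.5589 0.559  0.5604 0.5605 0.5606 0.5608 0.5609
 0.561  0.5611 0.5612 0.56  ]
-2.866040668963233 [0.5007 0.5006 0.5005 0.5004 0.5004 0.5003 0.5002 0.5014 0.5013 0.5013
 0.5025 0.5024 0.5024 0.5036]
width 0.05856770075124261 mid x 0.5305653395432125
front [0.52964196 0.32272793 0.        ] [0.52957496 0.3175734  0.014     ] back [0.52988969 0.40905593 0.014     ] [0.52981035 0.40031304 0.028     ]
((255.5, 241.0), (62.0, 45.0), 90.0)
[[-0.001, -1.0, -0.001], [-1.0, 0.001, -0.001], [0.001, 0.001, -1.0]] [0.5275178  0.26848602 0.2097404 ]
```

```bash
python3 -m pendant '[[[-0.4,-0.03,0,0.022],[-0.8,-0.03,0.1,0.022],[-0.925,-0.03,0.5,0.022],[-0.925,-0.03,0.9,0.022],[-0.925,-0.03,1,0.022],[-0.925,-0.03,1,0.022]]]' 0| egrep 'tcp|wrist|time'; python3 -m pendant '[[[0,0,0.3,0],[0,0,0.6,0],[0,0,0.8,0],[0,0,0.8,0],[0,0,0.8,0]]]' | egrep 'tcp|wrist|ee'
```

```text
time_s: 17.95
tcp_pos: [0.5304, 0.3603, 0.1089]
wrist_force: [0.7, -0.9, 0.5]
tcp_pos: [0.5322, 0.3631, 0.0328]
ee_rot: [[-0.044, -0.999, 0.003], [-0.999, 0.044, 0.002], [-0.002, -0.003, -1.0]]
wrist_force: [-0.2, -0.6, -0.2]
```

```bash
python3 -m pendant '[[[0,0,0.1,0],[0,0,0.2,0],[0,0,0.24,0],[0,0,0.24,0],[0,0,0.24,0]]]' | egrep 'tcp|wrist'; python3 -m pendant '[[[0,0,0,0],[0,0,0,0],[0,0,0,0],[0,0,0,0],[0,0,0,0],[0,0,0,0],[0,0,0,0],[0,0,0,0]]]' 1
```

```text
tcp_pos: [0.5306, 0.3627, 0.0062]
wrist_force: [-0.0, 0.1, -0.0]
time_s: 19.75
tcp_pos: [0.5306, 0.3626, 0.0063]
ee_rot: [[-0.044, -0.999, 0.0], [-0.999, 0.044, 0.0], [-0.0, -0.0, -1.0]]
wrist_force: [-1.2, -0.5, 1.1]
gripper_width: 0.669
gripper_force: 30.0
```

Grip is good at 58 mm and 30 N. Lifting, and checking the pan height by triangulating a corner from the earlier pictures.

```bash
python3 -m pendant '[[[0,0,-0.2,0],[0,0,-0.5,0],[0,0,-0.9,0],[0,0,-1,0],[0,0,-1,0]]]' | egrep 'tcp|wrist|grip'; python3 -m pendant '[[[0,0,-0.3,0],[0,0,-0.8,0],[0,0,-0.8,0],[0,0,-0.8,0]]]' | egrep 'tcp|wrist|grip|time'
python3 - <<'E'
from h import *
c=optics.get_calibration('scene');sd=optics.get_calibration('side')
w=optics.get_calibration('wrist');s=sense()
def H(R,p):
    M=np.eye(4);M[:3,:3]=R;M[:3,3]=p;return M
w0=dict(w);w0['camera_from_world']=np.array(w['camera_from_world'])@H(s['ee_rot'],s['tcp_pos'])@np.linalg.inv(H([[0,-1,-.002],[-1,0,0],[0,.002,-1]],[.62456,0,.22172]))
print('corner',tri((w0,(342,66.5)),(c,(266.6,206.4))))
# side0: find pan
a=cv2.imread('pics/scene0.png');b=cv2.imread('pics/side0.png')
g=lambda i,x,y:cv2.resize(i[y:y+60,x:x+80],None,fx=5,fy=5,interpolation=cv2.INTER_CUBIC)
cv2.imwrite('pics/v8.png',np.hstack([g(a,235,165),g(b,238,165)]))
s=cap('side')[0]
cv2.imwrite('pics/v8.png',np.vstack([np.hstack([g(a,235,165),g(b,238,165)]),np.hstack([g(s[:,:,::-1],190,80),g(cap('scene')[0][:,:,::-1],225,190)])]))
E
```

```text
tcp_pos: [0.5312, 0.3635, 0.1082]
wrist_force: [1.0, -0.0, -2.0]
gripper_width: 0.67
gripper_force: 30.0
time_s: 20.65
tcp_pos: [0.5301, 0.3626, 0.1855]
wrist_force: [0.2, -0.3, -1.4]
gripper_width: 0.669
gripper_force: 30.0
corner [ 0.55213423 -0.11310521  0.10115882]
```

View pics/v8.png

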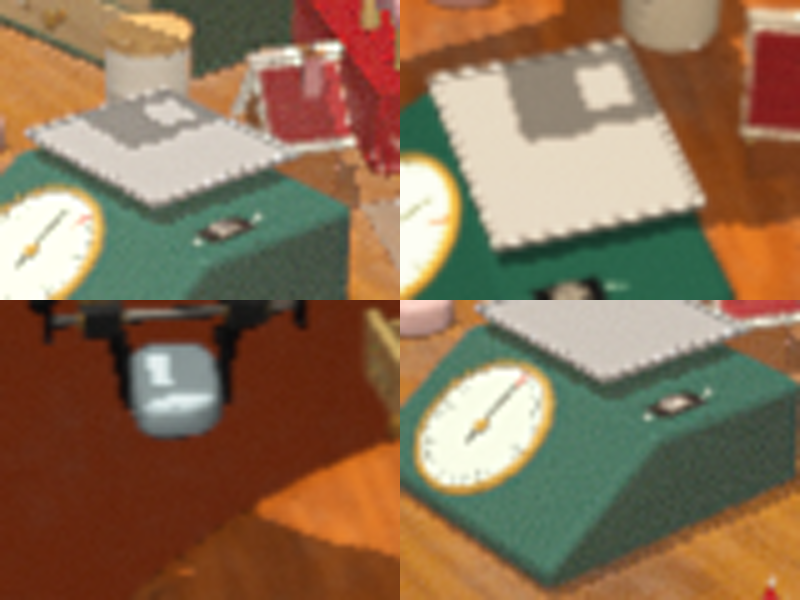

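The soap is held level, the mark stays under the pointer, and the pan corners are visible in the scene and side views. I'll triangulate all four.

```bash
python3 - <<'E'
from h import *
c=optics.get_calibration('scene');sd=optics.get_calibration('side')
w=optics.get_calibration('wrist');s=sense()
def H(R,p):
    M=np.eye(4);M[:3,:3]=R;M[:3,3]=p;return M
w0=dict(w);w0['camera_from_world']=np.array(w['camera_from_world'])@H(s['ee_rot'],s['tcp_pos'])@np.linalg.inv(H([[0,-1,-.002],[-1,0,0],[0,.002,-1]],[.62456,0,.22172]))
W=[(342,66.5),(199,80),(221.5,231.5),(343.5,221)];A=[(265.5,206.2),(293,196.4),(269,183),(240.6,191)];B=[(257,215),(299,206),(283,173),(244,180)]
P=np.array([tri((w0,W[i]),(c,A[i]),(sd,B[i])) for i in range(4)]);print(P.round(4),P.mean(0))
Q=np.array([tri((w0,W[i]),(c,A[i])) for i in range(4)]);print(Q[:,2],np.array([tri((w0,W[i]),(sd,B[i])) for i in range(4)])[:,2])
print(np.linalg.norm(np.diff(P,axis=0,append=P[:1]),axis=1))
E
```

```text
[[ 0.5513 -0.1124  0.1009]
 [ 0.6764 -0.0998  0.0996]
 [ 0.6647  0.0432  0.1023]
 [ 0.5393  0.0312  0.1056]] [ 0.60790701 -0.03444263  0.10208735]
[0.10148839 0.1002216  0.10213066 0.10559492] [0.10010357 0.10041135 0.10156906 0.10626046]
[0.12574483 0.14344486 0.12602814 0.14417226]
```

Camera corners put the rim near 0.102, while contact with the wheel suggests about 0.107. I'll find the pan by touch. Carrying the soap there.

```bash
for i in 1 2; do python3 -m pendant '[[[0.3,-0.07,0,0],[0.6,-0.14,0,0],[0.9,-0.21,0,0],[0.98,-0.236,0,0]]]' | egrep 'tcp|grip'; done;  python3 -m pendant '[[[0.3,-0.07,0,0],[0.6,-0.14,0,0],[0.9,-0.21,0,0],[0.98,-0.236,0,0]]]' | egrep 'tcp|time';  python3 -m pendant '[[[0.3,-0.07,0,-0.03],[0.6,-0.14,0,-0.068],[0.9,-0.21,0,-0.068],[0.98,-0.236,0,-0.068],[0.98,-0.236,0,-0.068],[0.98,-0.236,0,-0.068]]]'
```

```text
tcp_pos: [0.5488, 0.2605, 0.1837]
gripper_width: 0.67
gripper_force: 30.0
tcp_pos: [0.5684, 0.1624, 0.1844]
gripper_width: 0.67
gripper_force: 30.0
time_s: 21.95
tcp_pos: [0.5881, 0.0641, 0.1848]
time_s: 22.55
tcp_pos: [0.6075, -0.0321, 0.1856]
ee_rot: [[0.092, -0.996, -0.001], [-0.996, -0.092, 0.0], [-0.0, 0.001, -1.0]]
wrist_force: [-0.0, 0.8, -2.3]
gripper_width: 0.67
gripper_force: 30.0
```

```bash
python3 -m pendant '[[[0,0,0.3,0],[0,0,0.5,0],[0,0,0.62,0],[0,0,0.66,0],[0,0,0.68,0],[0,0,0.68,0],[0,0,0.68,0]]]' | egrep 'tcp|wrist'
cat > f.py <<'E'
from dial import *
F=[]
for i in range(6): im,c=cap('scene');F.append(sense()['wrist_force'][2])
print('fz',np.mean(F).round(2),np.round(sense()['tcp_pos'],4))
# pointer: darkness by angle for radii 14..30 mm
acc={}
for v in range(195,235):
    for u in range(225,260):
        a,rr=pol(c,(u,v))
        if 13<rr<31: acc.setdefault(round(a/.2),[]).append(im[v,u].mean())
print('dark at',sorted([(round(np.percentile(x,20)),round(k*.2,1)) for k,x in acc.items()])[:4])
cv2.imwrite('pics/f.png',im[:,:,::-1])
E
python3 f.py
```

```text
tcp_pos: [0.6083, -0.033, 0.1193]
wrist_force: [-1.2, 0.6, -0.7]
fz -1.09 [ 0.6077 -0.0332  0.1186]
dark at [(189, 0.0), (196, -0.2), (243, -0.4), (250, -2.8)]
```

Pointer still at 0. Lowering in 2 mm steps.

```bash
for i in 1 2 3 4; do python3 -m pendant '[[[0,0,0.01,0],[0,0,0.02,0],[0,0,0.02,0]]]' >/dev/null; python3 f.py; done
```

```text
fz -1.21 [ 0.6076 -0.0331  0.1163]
dark at [(189, 0.0), (195, -0.2), (242, -0.4), (250, -3.0)]
fz -0.65 [ 0.6076 -0.0331  0.1143]
dark at [(189, 0.0), (196, -0.2), (242, -0.4), (250, -3.0)]
fz -1.07 [ 0.6076 -0.0332  0.1123]
dark at [(187, 0.0), (196, -0.2), (242, -0.4), (250, -3.0)]
fz -1.1 [ 0.6076 -0.0332  0.1102]
dark at [(189, 0.0), (201, -0.2), (245, 0.2), (248, -2.6)]
```

```bash
for i in 1 2 3; do python3 -m pendant '[[[0,0,0.005,0],[0,0,0.01,0],[0,0,0.01,0]]]' >/dev/null; python3 f.py; done
```

```text
fz -0.45 [ 0.6076 -0.0332  0.1093]
dark at [(199, 0.4), (202, 0.2), (243, -2.6), (246, 0.0)]
fz -0.82 [ 0.6076 -0.0332  0.1083]
dark at [(187, 0.6), (198, 0.4), (234, -2.2), (248, -2.0)]
fz -0.2 [ 0.6076 -0.0332  0.1073]
dark at [(192, 0.8), (233, -2.0), (237, -2.2), (240, 0.6)]
```

Touch is clear: the pointer is at 0.8 rad, so the pan carries about 80 g. Letting go.

```bash
python3 -m pendant '[[[0,0,0,0],[0,0,0,0],[0,0,0,0],[0,0,0,0],[0,0,0,0]]]' 0.15;  python3 -m pendant '[[[0,0,-0.1,0],[0,0,-0.3,0],[0,0,-0.6,0],[0,0,-0.9,0],[0,0,-0.9,0]]]' | egrep 'tcp|wrist'; python3 -m pendant '[[[-0.4,0,-0.3,0],[-0.8,0,-0.3,0],[-1,0,-0.3,0],[-1,0,-0.3,0],[-1,0,-0.3,0],[-1,0,-0.3,0]]]' | egrep 'tcp|wrist|time'; python3 f.py
python3 - <<'E'
from h import *
s=cap('side')[0];a=cap('scene')[0]
g=lambda i,x,y,f:cv2.resize(i[y:y+300//f,x:x+400//f],(400,300),interpolation=cv2.INTER_CUBIC)
cv2.imwrite('pics/v9.png',np.vstack([np.hstack([g(s,210,150,4),g(a,225,160,4)]),np.hstack([s[80:380,100:500],a[80:380,100:500]])])[:,:,::-1])
E
```

```text
time_s: 28.25
tcp_pos: [0.6076, -0.0332, 0.1073]
ee_rot: [[0.092, -0.996, 0.0], [-0.996, -0.092, 0.0], [-0.0, -0.0, -1.0]]
wrist_force: [-1.0, 0.6, 0.9]
gripper_width: 0.843
gripper_force: 0.0
tcp_pos: [0.6107, -0.0331, 0.2035]
wrist_force: [0.3, -0.7, 0.0]
time_s: 29.35
tcp_pos: [0.5983, 0.0656, 0.2271]
wrist_force: [0.1, -0.1, 0.7]
fz -0.21 [0.5985 0.0658 0.2272]
dark at [(175, 1.2), (199, 1.4), (224, -1.8), (239, 1.0)]
```

View pics/v9.png

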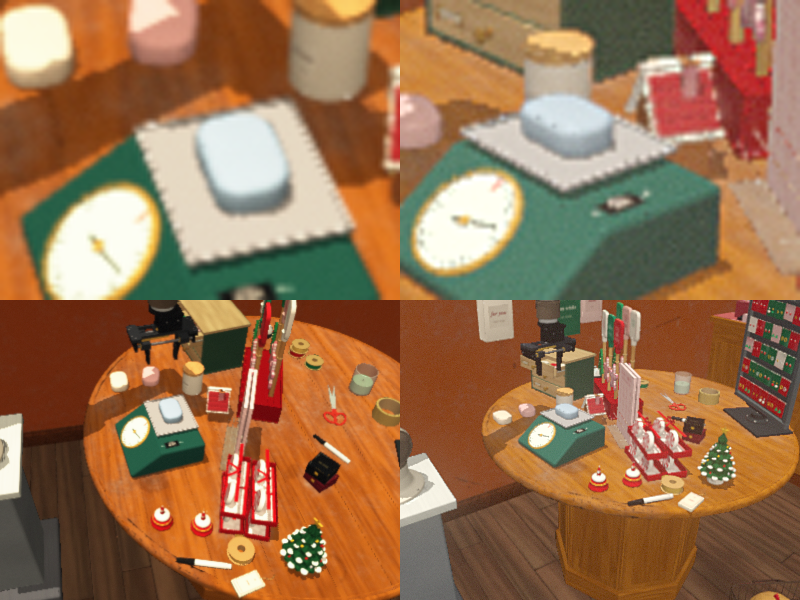

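The soap lies flat in the middle of the pan, the pointer has turned to about 1.2 rad, and the arm is clear. The other soaps and both globes are where they stood.

```bash
python3 -c "
from h import *
print(onz(optics.get_calibration('side'),(270.5,188.7),.1285), r.finish_job())"
```

```text
the job is handed in; nothing more can be done
[ 0.60572214 -0.04391842  0.1285    ] None
```

I zeroed the empty scale with light fingertip strokes (dial within about 0.01–0.02 rad of zero), then laid the blue soap flat near the middle of the pan, released it, and handed the job in. A last side-view estimate put the soap's centre about 9 mm off in y, though the arm's own position at release put it within about 2 mm.

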